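# Make the clay extruder ready to load

### The job

Get the bench clay extruder ready for its next charge: wind the ram all the way back to its stop with the red-knobbed capstan, without straining it once it is home, and swing the barrel lid up and over so that it stays open by itself. Leave the mug, bowl and spare die plate where they are.

Things in the scene. Friction and masses are not known exactly. Their poses are not given: they have to be found in the camera images.
- extruder: horizontal bench clay extruder, green cast base 150 x 620 mm, bolted down. Origin: centre of base at bench level; z up, x away from the robot, y left along the barrel, whose axis is 178 mm high. Barrel 123 mm diameter, loading hatch y -215 to -45 mm, die at y -262. Gearbox 100 x 110 mm around y +100, front face at x -50. The rack runs out to the left along the axis.
- capstan: upright star capstan facing the robot: hub 50 mm wide (19 mm in front of the spoke plane to 17 behind), four 12 mm steel spokes at 90 degrees along its own +-y and +-z, bare from 25 to 100 mm, red balls 28 mm centred at 114 mm. Origin on the axis in the spoke plane, at (-118, 100, 150) mm in the extruder's frame. Its x axis is the shaft, away from the robot; 50 mm are free behind the spokes.
- ram (a joint): travel of ram and rack to the left, m: 0.020 per rad of capstan, 0.024 to 0.060 at the start, 0.150 fully back at the stop. To draw it back the capstan turns anticlockwise as the robot sees it (left spokes go down), 4.5 to 6.3 rad in all. About 5 N at 90 mm from the axis turns it; it stays where left, does not coast and goes solid at the stop; over 70 N strains it.
- lid (a joint): opening of the barrel lid, rad: 0 shut, 1.95 thrown back on its stop. The lid (aluminium half cylinder 170 mm long, 123 mm across, 0.4 to 0.75 kg) swings up about its far edge; it falls shut from below about 1.1 rad and by itself goes over to the stop from beyond.
- lid_bar (a point): middle of the lid's lift bar: black round bar, 12 mm thick, 96 mm long along the extruder's y, on the near side of the lid, about 25 mm clear of the shell; it moves with the lid. Shut, it is at (-94, -130, 194) mm in the extruder's frame; free from below and in front, to be lifted from underneath.
- lid_hinge (a point): middle of the lid's hinge line (along the extruder's y), at (66, -130, 178) mm in the extruder's frame; the bar moves on a circle of 161 mm about it.
- mug: blue mug, 82 mm diameter, 88 mm high, loose; origin under its centre. To be left alone.
- bowl: terracotta bowl, 120 mm diameter, 55 mm high, loose; origin under its centre. To be left alone.
- die_plate: spare steel die disc, 104 mm diameter, 8 mm thick, lying on the bench; to be left alone.

How it is judged (in metres and radians):
At the end, for the whole second after the job is handed in: the ram is drawn back to within 4 mm of its stop (ram above 0.146 m) and the lid rests open by itself (lid above 1.8 rad, still) (value of joint ram above 0.146 m and value of joint lid above 1.8 rad and velocity of joint lid between -0.05 and 0.05 rad/s); the robot touches nothing.
It fails at once if the capstan is strained: pushed with more than 70 N (contact force between capstan and anything else above 70 N).
It fails at once if a bystander is disturbed: moved more than 25 mm or tipped (distance of any of mug, bowl, die_plate from where it was at the start of the episode above 0.025 m or angle between any of mug, bowl's own z axis and vertical above 0.3 rad).
It also fails if it takes over 72 s, if anything falls off the work surface, if the arm or the gripper's body presses on something with over 40 N, if the wrist force passes 120 N, or if a joint passes its speed limit or range.

### The arm

A 6-joint arm with a two-finger parallel gripper is mounted at the origin on the work surface. World frame = base frame: x ahead of the robot, y to its left, z up, the work surface at z = 0. Lengths are in mm, angles in rad, forces in N, time in s.
With the tool pointing down it reaches from about 275 to 1000 mm from the base axis. Payload 8.4 kg.
Tool frame: the origin (TCP) lies midway between the tips of the shut fingers; the grasp point (between the pads) lies 19 mm behind it; z points along the fingers, y is the line along which they close (so a half turn about z gives the same grasp; the last joint's range is limited). The gripper opens to 85 mm and grips with 20 to 120 N. Pads are 22 mm wide; open, the fingers measure 114 mm over their backs; the gripper's body (76 mm by 85 mm) begins 54 mm behind the grasp point. The pads swing forward as they close: fully open they stand 13 mm farther back than shut.
Start: joints at [-1.155, 0.353, 1.633, -0, 1.155, -0.002], TCP at [253.593, -571.243, 231.281] pointing down, gripper open.
Joint ranges: [-2.63, 2.63], [-0.92, 2.1], [0.06, 2.66], [-1.3, 4.44], [0, 2.69], [-3.02, 3.02]. Speed limits (rad/s): [2.22, 2.22, 2.79, 3.14, 3.14, 3.14].

### API

Orientations are given as [roll, pitch, yaw] about the fixed x, y, z axes, in that order (R = Rz(yaw) Ry(pitch) Rx(roll)).
In Python, from rig import telemetry, optics, r gives the robot as it stands.
- The arm moves only by the tool play_rows, never from a script. Its arguments are lists of equal length, an entry for each row: "dp": the shift along the tool's x, y, z in units of 40 mm (1.0 is 40 mm), a list of three; "rot": the turn, a rotation vector about the tool's x, y, z in units of 6 degrees (1.0 is 6 degrees), a list of three. In form: {"dp": [[tx, ty, tz], ...], "rot": [[ax, ay, az], ...]}. A call has 1 to 5 rows; each row is the pose to reach, as a shift and turn from the pose commanded when the call began, along the tool's axes at that moment; what a row does not reach only later rows make up. A row lasts 1/12 s, in which the tool goes at most 41.7 mm and 7.16 degrees, less where a joint would pass 70% of its speed; a pose out of reach is approached as far as the arm can. A call with a gripper value outside its range is refused whole. "fingers" is the opening, from 0 (shut) to 1 (fully open), set as the call begins (left out, the last holds). The fingers move at their own pace and stop on an object; "grip_force" is the grip in N (left out, the last holds). Time passes only in rows, so rows that repeat a pose let the fingers close. It gives the time, the measured TCP pose, the force, the opening and the grip force at its end, in the units of the state.
- telemetry.sense(): the state, without advancing time (a new reading comes with each control period).
- optics.grab_frame(name): name is "side" or "top"; returns a dict with "color" (420x560x3 uint8, red, green, blue), "mtx" (3x3 intrinsics, pixels), "R" (3x3) and "t" (3): a world point X has camera coordinates R X + t. Camera axes: x right, y down, z forward; pixel columns grow to the right and rows downward; lengths in mm; the calibration is good to about 2 mm. A picture is of the moment at which its call begins. There is no depth.
- r.sign_off(): hands the job in; it is judged then, once.
The state is a dict: "clock": time; "qpos": joint angles; "qvel": joint speeds; "joint_efforts": joint torques, N m; "eef_pos": TCP position; "tcp_rot": TCP orientation; "contact_force": force on the tool from outside, world axes, zero at the start; "wrist_torque": the same for the moment, N m; "opening": opening from 0.0 (shut) to 1.0 (fully open); "grasp_force": force on a finger pad.
Only numpy, scipy, OpenCV 4.12 (cv2) and the standard library are available. Lean on these libraries where they do the work, as an engineer would, in place of code of your own. Each camera call takes 0.05 s, during which the arm holds its last target. There are 200 camera calls.

## Working session

There is one attempt and no reset: what is moved stays moved. The work goes in short steps, Python scripts to look and compute and a tool call to move; the robot and the scene stay as the last step left them, time stands still between calls to the robot, and variables do not carry over. Pictures are saved under pics/ and viewed, at most 10 in all, crops included, and the job is handed in when it is done.

Besides the shell and the picture viewer there is one more tool, called by a JSON object that holds its "name" and its "arguments". play_rows: Moves the arm, as the interface text tells. Its arguments: {"type":"object","properties":{"dp":{"type":"array"},"rot":{"type":"array"},"fingers":{"type":"number"},"grip_force":{"type":"number"}},"required":["dp","rot"]}

```bash
ls; mkdir -p pics; python3 - <<'E'
from rig import telemetry, optics, r
import cv2
print(telemetry.sense())
for n in("side","top"):
    f=optics.grab_frame(n); cv2.imwrite(f"pics/{n}0.png",f["color"][:,:,::-1]); print(f["mtx"],f["R"],f["t"])
E
```

```text
pics
{'clock': 0.0, 'qpos': array([-1.15540670e+00,  3.53680014e-01,  1.63410445e+00,  2.38120503e-06,
        1.15518358e+00, -2.42044250e-03]), 'qvel': array([ 0.00143866, -0.00111985,  0.00160294, -0.00145907, -0.00248778,
        0.00022328]), 'joint_efforts': array([-3.24545195e-03, -6.05259275e+01, -3.42070377e+01, -2.36107871e-04,
        9.23698826e-03, -3.94737299e-06]), 'eef_pos': array([ 253.40536419, -570.82600979,  230.55447248]), 'tcp_rot': array([-3.14021728e+00, -5.50619829e-06,  4.17809103e-01]), 'contact_force': array([-0.6553377 ,  0.33622532, -0.29282357]), 'wrist_torque': array([-0.00288206,  0.01243229, -0.00265871]), 'grasp_force': 0.0, 'opening': 0.9976491232156974}
[[382.64728632   0.         279.45875707]
 [  0.         382.64728632 211.51015504]
 [  0.           0.           1.        ]] [[-0.95302907 -0.30268081 -0.01095112]
 [-0.1498701   0.50268829 -0.85137738]
 [ 0.26320059 -0.80974614 -0.52443935]] [517.08943723 188.31417064 838.03091397]
[[469.66715402   0.         281.44945986]
 [  0.         469.66715402 209.22860451]
 [  0.           0.           1.        ]] [[-1.65649144e-03 -9.99876906e-01  1.56021869e-02]
 [-9.96951527e-01  4.34178168e-04 -7.80222001e-02]
 [ 7.80058220e-02 -1.56838672e-02 -9.96829528e-01]] [ -18.70115767  562.08791837 1335.4689842 ]
```

View pics/side0.png

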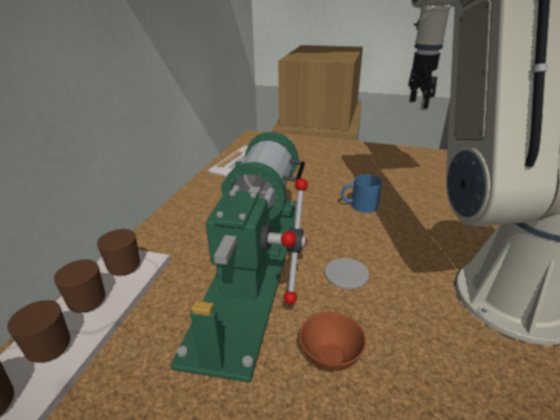

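View pics/top0.png

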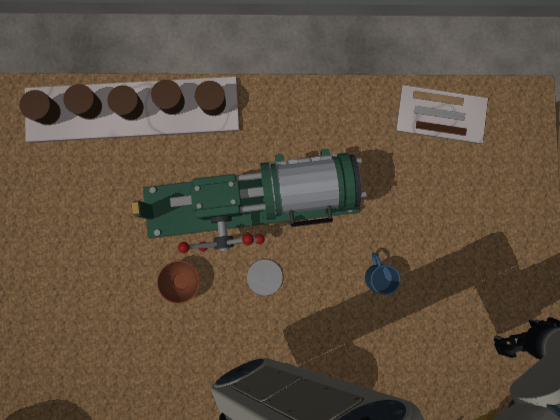

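Side view: capstan balls at about (301,184), (289,239) and (290,297). Top view: balls at (183,247), (203,247), (248,240) and (260,239), lift bar from (292,223) to (332,221), near base corner at (148,237), mug at (382,279), bowl at (178,282), die plate at (265,277).

```bash
cat > h.py <<'E'
import numpy as np, cv2
from rig import telemetry, optics, r
from scipy.spatial.transform import Rotation as Ro
def ray(f,uv):
    d=np.linalg.solve(f["mtx"],np.array([uv[0],uv[1],1.])); R=f["R"]
    return -R.T@f["t"], R.T@d/np.linalg.norm(d)
def onz(f,uv,z):
    c,d=ray(f,uv); return c+d*(z-c[2])/d[2]
def proj(f,X):
    p=f["mtx"]@(f["R"]@np.asarray(X,float)+f["t"]); return p[:2]/p[2]
def tri(fa,a,fb,b):
    (c1,d1),(c2,d2)=ray(fa,a),ray(fb,b)
    s=np.linalg.lstsq(np.c_[d1,-d2],c2-c1,rcond=None)[0]
    p,q=c1+s[0]*d1,c2+s[1]*d2
    return (p+q)/2,np.linalg.norm(p-q)
def reds(f):
    h=cv2.cvtColor(f["color"],cv2.COLOR_RGB2HSV)
    m=(((h[...,0]<4)|(h[...,0]>175))&(h[...,1]>190)&(h[...,2]>90)).astype(np.uint8)
    n,l,s,c=cv2.connectedComponentsWithStats(m)
    return [(c[i].round(1),s[i][:5]) for i in range(1,n) if s[i,4]>15]
E
python3 - <<'E'
from h import *
S=optics.grab_frame("side");T=optics.grab_frame("top")
for f in(S,T):
    for x in reds(f): print(x)
    print()
for n,uv,z in [("cornNearLeft",(148,237),15),("cornFarLeft",(143,186),15),("nearRight",(358,213),15)]: print(n,onz(T,uv,z))
for uv in((292,223),(332,221)): print("bar",onz(T,uv,194))
for n,uv,z in[("mug",(382,279),88),("bowl",(178,282),55),("die",(265,277),8)]: print(n,onz(T,uv,z))
for n in "ST":
    c=(S if n=="S" else T)["color"]
    c=c[130:330,170:400] if n=="S" else c[140:310,120:400]
    cv2.imwrite(f"pics/crop{n}.png",cv2.resize(c[:,:,::-1],None,fx=2.8,fy=2.8,interpolation=cv2.INTER_CUBIC))
E
```

```text
(array([300.8, 183.8]), array([296, 178,  11,  12, 101], dtype=int32))
(array([288.3, 238.8]), array([282, 232,  13,  15, 155], dtype=int32))
(array([289.9, 297.5]), array([284, 292,  12,  12, 110], dtype=int32))

(array([246.6, 238.9]), array([243, 235,   8,   9,  58], dtype=int32))
(array([259.3, 238.9]), array([256, 235,   7,   8,  31], dtype=int32))
(array([181.9, 247.3]), array([178, 243,   8,   9,  49], dtype=int32))

cornNearLeft [482.57779732 365.05421054  15.        ]
cornFarLeft [630.45068924 382.52871877  15.        ]
nearRight [ 551.51404344 -242.27139794   15.        ]
bar [513.81646241 -43.10194767 194.        ]
bar [ 518.77528595 -144.07330836  194.        ]
mug [ 365.93021322 -292.19153355   88.        ]
bowl [356.9149985  268.87843865  55.        ]
die [366.97514075  28.3000035    8.        ]
```

View pics/cropT.png

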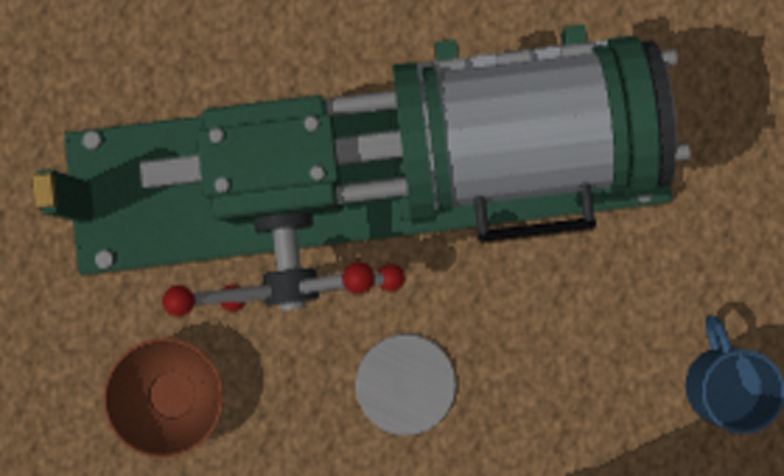

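View pics/cropS.png

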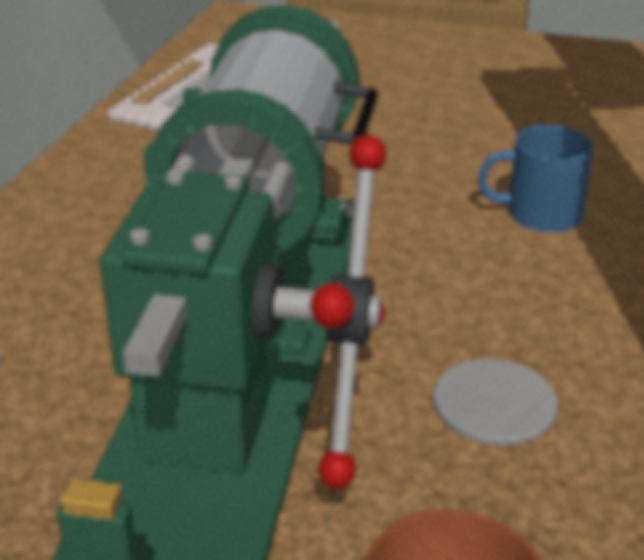

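The crops show the top-view balls: left at (182,247), upper at (247,239), right at (259,239), lower at (203,247). In the side view they are upper (301,184), left (288,239) and lower (290,297).

```bash
python3 - <<'E'
from h import *
S=optics.grab_frame("side");T=optics.grab_frame("top")
L=tri(T,(181.9,247.3),S,(288.3,238.8));U=tri(T,(246.6,238.9),S,(300.8,183.8));D=tri(T,(202.7,246.7),S,(289.9,297.5))
print(L,U,D)
C=(U[0]+D[0])/2; print("C",C, np.linalg.norm(L[0]-C),np.linalg.norm(U[0]-D[0]))
Rb=onz(T,(259.3,238.9),2*C[2]-L[0][2]); print("right",Rb,(Rb+L[0])/2)
# bar ends in top crop px: (482,237),(594,224)/2.8+(120,140)
e=[onz(T,(120+u/2.8,140+v/2.8),194) for u,v in((482,236),(594,224))]; print("bar",e,np.linalg.norm(e[0]-e[1]))
b=[tri(T,(120+tu/2.8,140+tv/2.8),S,(170+u/2.8,130+v/2.8)) for tu,tv,u,v in((482,236,361,138),(594,224,373,92))]; print(b)
c=[onz(T,(120+u/2.8,140+v/2.8),15) for u,v in((80,273),(66,133))];print(c)
E
```

```text
(array([452.69494955, 227.05166923, 220.51468811]), np.float64(1.3561125452993683)) (array([472.92856306,  67.93643921, 244.35806453]), np.float64(0.6605336687767128)) (array([455.27580702, 201.29826203,  58.0766581 ]), np.float64(1.5519553808236028))
C [464.10218504 134.61735062 151.21736131] 116.08767281896053 229.7776272011566
right [475.65325214  42.64207741  81.92003452] [464.17410085 134.84687332 151.21736131]
bar [array([510.57633337, -43.45077418, 194.        ]), array([ 521.3008213 , -144.45983783,  194.        ])] 101.57679647411652
[(array([508.32431067, -43.92313714, 195.42203853]), np.float64(4.49545889372135)), (array([ 521.55359445, -144.66601293,  192.06104751]), np.float64(0.2995697337109445))]
[array([481.1380899 , 363.38655342,  15.        ]), array([626.06670692, 380.78424184,  15.        ])]
```

Capstan centre is (464,135,151), as expected at z 150. Spoke radius measures about 115 (114 given), the bar about 193 high, and yaw is about 0.12. Next I plan the lid push.

```bash
cat >> h.py <<'E'
YAW=0.12; O=np.array([593.3,49.0,0.])
RE=Ro.from_euler('z',YAW).as_matrix()
W=lambda p: O+RE@np.asarray(p,float)      # extruder -> world
def tool(deg):  # finger direction deg below horizontal, along extruder x
    c,s=np.cos(np.radians(deg)),np.sin(np.radians(deg))
    return Ro.from_matrix(RE@np.c_[[s,0,c],[0,-1,0],[c,0,-s]])
def plan(way,vmm=33,vdeg=6,start=None):
    """way: list of (ext pos, tilt[, vmm]); prints calls of <=5 rows"""
    s=telemetry.sense(); p,q=start if start else (np.array(s["eef_pos"]),Ro.from_euler('xyz',s["tcp_rot"]))
    poses=[]; a,b=p,q
    for w in way:
        P,Q=W(w[0]),tool(w[1]); v=w[2] if len(w)>2 else vmm
        rv=(b.inv()*Q).as_rotvec(); n=max(1,int(np.ceil(max(np.linalg.norm(P-a)/v,np.degrees(np.linalg.norm(rv))/vdeg))))
        poses+=[(a+(P-a)*k/n,b*Ro.from_rotvec(rv*k/n)) for k in range(1,n+1)]; a,b=P,Q
    for i in range(0,len(poses),5):
        d=[];t=[]
        for P,Q in poses[i:i+5]:
            d.append((q.inv().apply(P-p)/40).round(2).tolist()); t.append((np.degrees((q.inv()*Q).as_rotvec())/6).round(2).tolist())
        print('"dp":',d,'"rot":',t)
        # carry the rounded pose
        p,q=p+q.apply(np.array(d[-1])*40),q*Ro.from_rotvec(np.radians(np.array(t[-1])*6))
def st():
    s=telemetry.sense(); e=RE.T@(s["eef_pos"]-O)
    print("t",round(s["clock"],2),"ext",e.round(1),"q",np.round(s["qpos"],2),"F",np.round(s["contact_force"],1),"open",round(s["opening"],2))
E
python3 - <<'E'
from h import *
st()
t=np.array([-104.6,-130,166.]); z=np.array([.707,0,-.707])
plan([(t-110*z,45)])
E
```

```text
t 0.3 ext [-411.6 -575.   231. ] q [-1.16  0.35  1.63  0.    1.16 -0.  ] F [-0.3 -0.2 -0.8] open 1.0
"dp": [[0.55, -0.56, -0.02], [1.09, -1.12, -0.04], [1.64, -1.68, -0.06], [2.19, -2.24, -0.08], [2.73, -2.8, -0.1]] "rot": [[-0.07, 0.47, 0.17], [-0.14, 0.93, 0.34], [-0.21, 1.4, 0.51], [-0.28, 1.86, 0.67], [-0.35, 2.33, 0.84]]
"dp": [[0.49, -0.6, 0.09], [0.97, -1.21, 0.17], [1.46, -1.82, 0.26], [1.95, -2.42, 0.34], [2.43, -3.03, 0.43]] "rot": [[-0.07, 0.46, 0.17], [-0.14, 0.93, 0.34], [-0.21, 1.39, 0.51], [-0.28, 1.86, 0.68], [-0.35, 2.32, 0.84]]
"dp": [[0.4, -0.65, 0.17], [0.8, -1.3, 0.34], [1.2, -1.95, 0.51], [1.6, -2.6, 0.68], [2.0, -3.25, 0.86]] "rot": [[-0.07, 0.47, 0.17], [-0.14, 0.93, 0.34], [-0.21, 1.4, 0.51], [-0.28, 1.86, 0.68], [-0.35, 2.33, 0.84]]
"dp": [[0.29, -0.69, 0.23]] "rot": [[-0.07, 0.46, 0.17]]
```

{"name": "play_rows", "arguments": {"dp": [[0.55, -0.56, -0.02], [1.1, -1.1, -0.05], [1.65, -1.7, -0.05], [2.2, -2.25, -0.1], [2.75, -2.8, -0.1]], "rot": [[-0.07, 0.47, 0.17], [-0.14, 0.93, 0.34], [-0.21, 1.4, 0.51], [-0.28, 1.86, 0.67], [-0.35, 2.33, 0.84]], "fingers": 0}}

```text
clock: 0.72
eef_pos: [309.1, -423.1, 235.6]
tcp_rot: [3.115, -0.248, 0.332]
contact_force: [0.8, 0.9, 0.7]
opening: 0.294
grasp_force: 0.0
```

{"name": "play_rows", "arguments": {"dp": [[0.5, -0.6, 0.1], [1.0, -1.2, 0.15], [1.45, -1.8, 0.25], [1.95, -2.4, 0.35], [2.45, -3.05, 0.45]], "rot": [[-0.07, 0.46, 0.17], [-0.14, 0.93, 0.34], [-0.21, 1.39, 0.51], [-0.28, 1.86, 0.68], [-0.35, 2.32, 0.84]]}}

```text
clock: 1.13
eef_pos: [364.1, -275.8, 238.8]
tcp_rot: [3.109, -0.493, 0.245]
contact_force: [0.8, 1.1, -0.1]
opening: -0.004
grasp_force: 0.0
```

{"name": "play_rows", "arguments": {"dp": [[0.4, -0.65, 0.17], [0.8, -1.3, 0.34], [1.2, -1.95, 0.5], [1.6, -2.6, 0.7], [2.0, -3.25, 0.85]], "rot": [[-0.07, 0.47, 0.17], [-0.14, 0.93, 0.34], [-0.21, 1.4, 0.51], [-0.28, 1.86, 0.68], [-0.35, 2.33, 0.84]]}}

```text
clock: 1.55
eef_pos: [418.1, -129.3, 242.7]
tcp_rot: [3.132, -0.739, 0.143]
contact_force: [1.8, 0.7, 0.3]
opening: 0.002
grasp_force: 0.0
```

{"name": "play_rows", "arguments": {"dp": [[0.3, -0.7, 0.25], [0.3, -0.7, 0.25]], "rot": [[-0.07, 0.46, 0.17], [-0.07, 0.46, 0.17]]}}

```text
clock: 1.72
eef_pos: [428.7, -94.7, 241.7]
tcp_rot: [-3.137, -0.786, 0.121]
contact_force: [-0.7, 0.4, -1.0]
opening: -0.001
grasp_force: 0.0
```

```bash
python3 - <<'E'
from h import *
st()
t=np.array([-104.6,-130,166.]); z=np.array([.707,0,-.707])
T=optics.grab_frame("top")
for n,p in(("bar",W([-94,-130,194])),("tip",telemetry.sense()["eef_pos"])): print(n,proj(T,p))
S=optics.grab_frame("side")
for n,p in(("bar",W([-94,-130,194])),("tip",telemetry.sense()["eef_pos"])): print(n,proj(S,p))
a=cv2.resize(T["color"][140:320,220:400],(540,540),interpolation=cv2.INTER_CUBIC)
b=cv2.resize(S["color"][80:260,220:310],(270,540),interpolation=cv2.INTER_CUBIC)
cv2.imwrite("pics/a1.png",np.hstack([a,b])[:,:790,::-1])
plan([(t,45)])
E
```

```text
t 1.72 ext [-180.6 -123.   241.7] q [-0.6  -0.19  2.48  1.19  0.53 -0.12] F [-0.7  0.4 -1. ] open -0.0
bar [311.11920904 222.30013639]
tip [315.23170857 257.22600575]
bar [300.20342203 171.04928976]
tip [336.57694285 155.3890543 ]
"dp": [[-0.01, 0.02, 0.67], [-0.01, 0.04, 1.35], [-0.02, 0.06, 2.02], [-0.02, 0.08, 2.7]] "rot": [[-0.01, 0.0, 0.01], [-0.01, 0.0, 0.02], [-0.02, 0.01, 0.02], [-0.02, 0.01, 0.03]]
```

View pics/a1.png

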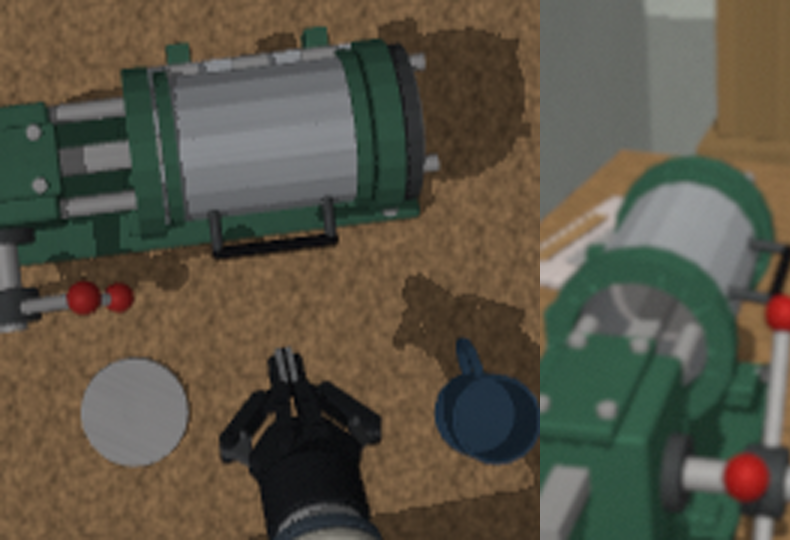

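The picture confirms the fingers are shut and pointing at the bar, with the tip at about (315,257) and the bar middle at (312,222) in the top image. I move under it.

{"name": "play_rows", "arguments": {"dp": [[0, 0.05, 0.65], [0, 0.1, 1.35], [0, 0.15, 2.0], [0, 0.18, 2.7], [0, 0.18, 2.7]], "rot": [[0, 0, 0], [0, 0, 0], [0, 0, 0], [0, 0, 0], [0, 0, 0]]}}

```text
clock: 2.23
eef_pos: [508.9, -100.3, 163.7]
tcp_rot: [-3.14, -0.783, 0.117]
contact_force: [-0.1, 0.1, -0.1]
opening: 0.002
grasp_force: 0.0
```

```bash
python3 - <<'E'
from h import *
st()
way=[]
for th in np.arange(0,1.41,.0625):
    a=np.pi-np.arctan2(16,160)-th; b=np.array([66+161*np.cos(a),0,178+161*np.sin(a)])
    t=np.radians(45+20*th); z=np.array([np.cos(t),0,-np.sin(t)]); n=np.array([np.sin(t),0,np.cos(t)])
    p=b-17*n+12*z; p[1]=-130; way.append((p,np.degrees(t),12.))
plan(way)
E
```

```text
t 2.23 ext [-101.6 -138.2  163.7] q [-0.45  0.15  2.43  1.88  0.41 -0.77] F [-0.1  0.1 -0.1] open 0.0
"dp": [[0.12, -0.1, -0.05], [0.24, -0.2, -0.11], [0.43, -0.2, -0.27], [0.64, -0.21, -0.42], [0.85, -0.21, -0.56]] "rot": [[0.01, 0.01, -0.01], [0.01, 0.02, -0.02], [0.01, -0.18, -0.02], [0.01, -0.39, -0.02], [0.01, -0.6, -0.02]]
"dp": [[0.21, 0.0, -0.13], [0.43, 0.0, -0.26], [0.65, 0.0, -0.37], [0.88, 0.0, -0.46], [1.12, 0.0, -0.54]] "rot": [[-0.0, -0.21, -0.0], [-0.0, -0.42, -0.0], [-0.0, -0.63, -0.0], [-0.0, -0.83, -0.0], [-0.0, -1.04, -0.0]]
"dp": [[0.23, 0.0, -0.09], [0.47, 0.0, -0.17], [0.71, 0.0, -0.23], [0.95, 0.0, -0.27], [1.19, 0.0, -0.3]] "rot": [[-0.0, -0.21, -0.0], [-0.0, -0.42, -0.0], [-0.0, -0.63, -0.0], [-0.0, -0.84, -0.0], [-0.0, -1.04, -0.0]]
"dp": [[0.25, 0.0, -0.04], [0.49, 0.0, -0.07], [0.74, 0.0, -0.08], [0.98, 0.0, -0.07], [1.23, 0.0, -0.05]] "rot": [[-0.0, -0.21, -0.0], [-0.0, -0.42, -0.0], [-0.0, -0.63, -0.0], [-0.0, -0.84, -0.0], [-0.0, -1.05, -0.0]]
"dp": [[0.24, 0.0, 0.01], [0.48, 0.0, 0.04], [0.72, 0.0, 0.08], [0.96, 0.0, 0.13]] "rot": [[-0.0, -0.2, -0.0], [-0.0, -0.41, -0.0], [-0.0, -0.62, -0.0], [-0.0, -0.83, -0.0]]
```

{"name": "play_rows", "arguments": {"dp": [[0.12, -0.1, -0.05], [0.24, -0.2, -0.11], [0.43, -0.2, -0.27], [0.64, -0.2, -0.42], [0.85, -0.2, -0.56]], "rot": [[0, 0, 0], [0, 0, 0], [0, -0.18, 0], [0, -0.39, 0], [0, -0.6, 0]]}}

```text
clock: 2.65
eef_pos: [511.6, -90.6, 203.6]
tcp_rot: [3.141, -0.725, 0.12]
contact_force: [-6.1, 2.2, -0.7]
opening: -0.001
grasp_force: 2.8
```

{"name": "play_rows", "arguments": {"dp": [[0.21, 0, -0.13], [0.43, 0, -0.26], [0.65, 0, -0.37], [0.88, 0, -0.46], [1.12, 0, -0.54]], "rot": [[0, -0.21, 0], [0, -0.42, 0], [0, -0.63, 0], [0, -0.83, 0], [0, -1.04, 0]]}}

```text
clock: 3.07
eef_pos: [530.8, -89.0, 250.4]
tcp_rot: [3.139, -0.616, 0.12]
contact_force: [-2.9, 1.7, -0.8]
opening: -0.001
grasp_force: 1.2
```

```bash
python3 - <<'E'
from h import *
st()
T=optics.grab_frame("top");S=optics.grab_frame("side")
a=cv2.resize(T["color"][140:320,220:400],(480,480),interpolation=cv2.INTER_CUBIC)
b=cv2.resize(S["color"][80:260,200:320],(320,480),interpolation=cv2.INTER_CUBIC)
cv2.imwrite("pics/a2.png",np.hstack([a,b])[:,:,::-1])
E
```

```text
t 3.07 ext [ -78.5 -129.5  250.4] q [-0.33 -0.03  2.22  0.59  0.46  0.66] F [-2.9  1.7 -0.8] open -0.0
```

View pics/a2.png

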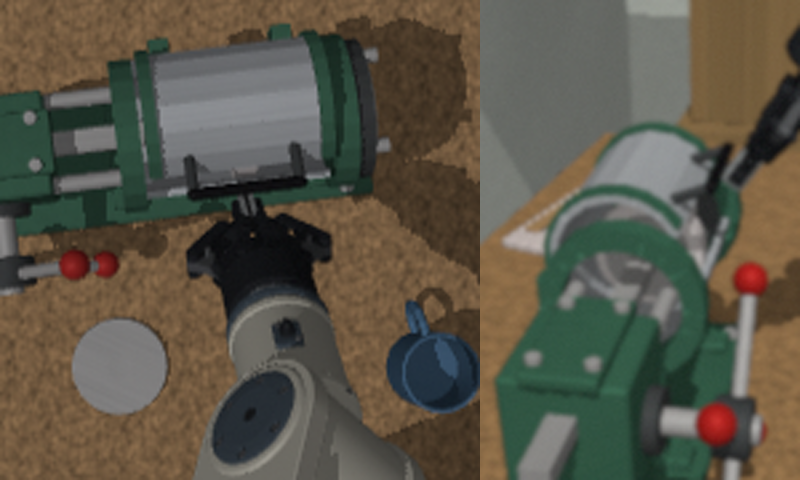

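The lid is lifting: the bar is up at crop (247,187) with the fingertip under its middle, and the force is small. I continue.

{"name": "play_rows", "arguments": {"dp": [[0.23, 0, -0.09], [0.47, 0, -0.17], [0.71, 0, -0.23], [0.95, 0, -0.27], [1.19, 0, -0.3]], "rot": [[0, -0.21, 0], [0, -0.42, 0], [0, -0.63, 0], [0, -0.84, 0], [0, -1.04, 0]]}}

```text
clock: 3.58
eef_pos: [562.9, -84.2, 287.0]
tcp_rot: [3.142, -0.508, 0.12]
contact_force: [-1.0, 0.7, -0.9]
opening: -0.0
grasp_force: 0.6
```

{"name": "play_rows", "arguments": {"dp": [[0.25, 0, -0.04], [0.49, 0, -0.07], [0.74, 0, -0.08], [0.98, 0, -0.07], [1.23, 0, -0.05]], "rot": [[0, -0.21, 0], [0, -0.42, 0], [0, -0.63, 0], [0, -0.84, 0], [0, -1.05, 0]]}}

```text
clock: 4.0
eef_pos: [605.0, -79.2, 312.9]
tcp_rot: [-3.141, -0.399, 0.12]
contact_force: [-0.2, -1.2, -0.0]
opening: -0.0
grasp_force: 0.1
```

{"name": "play_rows", "arguments": {"dp": [[0.24, 0, 0], [0.48, 0, 0.04], [0.72, 0, 0.08], [0.96, 0, 0.12], [1.2, 0, 0.12]], "rot": [[0, -0.2, 0], [0, -0.41, 0], [0, -0.62, 0], [0, -0.83, 0], [0, -0.83, 0]]}}

```text
clock: 4.42
eef_pos: [651.5, -73.5, 326.9]
tcp_rot: [-3.141, -0.312, 0.121]
contact_force: [-0.3, -0.4, 0.6]
opening: -0.003
grasp_force: 0.0
```

```bash
python3 - <<'E'
from h import *
st()
T=optics.grab_frame("top");S=optics.grab_frame("side")
for th in (1.2,1.4,1.95):
    a=np.pi-np.arctan2(16,160)-th; print(th,proj(T,W([66+161*np.cos(a),-130,178+161*np.sin(a)])))
a=cv2.resize(T["color"][100:280,220:400],(480,480),interpolation=cv2.INTER_CUBIC)
b=cv2.resize(S["color"][80:260,200:320],(320,480),interpolation=cv2.INTER_CUBIC)
cv2.imwrite("pics/a3.png",np.hstack([a,b])[:,:,::-1])
E
```

```text
t 4.42 ext [  43.1 -128.6  326.9] q [-0.16  0.17  1.69  0.1   0.98  1.25] F [-0.3 -0.4  0.6] open -0.0
1.2 [309.4214939  167.51985143]
1.4 [307.82324798 153.19476116]
1.95 [302.57112098 118.02705843]
```

View pics/a3.png

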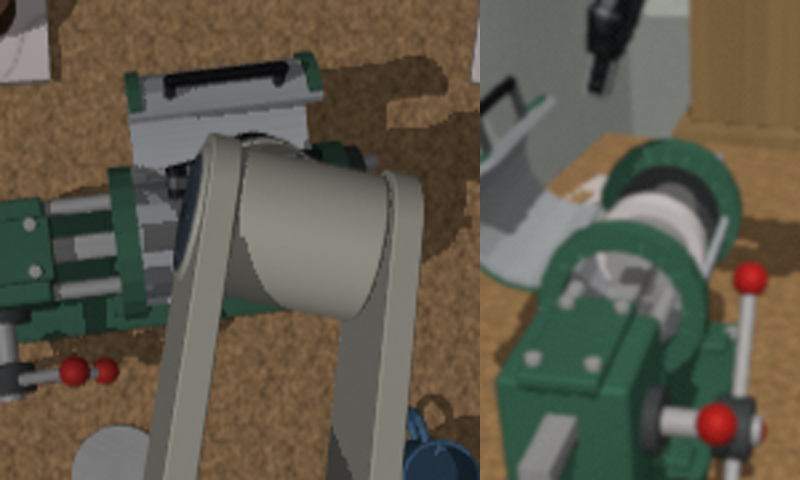

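In the top image the lid bar is now at about (305,129), so the lid is past 1.75 rad and going onto its stop. The capstan has not moved. Next I go to the capstan's right side, tilting the tool to 30°.

```bash
python3 - <<'E'
from h import *
st()
plan([((-40,-110,320),55),((-115,-70,230),40),((-105,-45,172),30)],vmm=30,vdeg=5)
S=optics.grab_frame("side");T=optics.grab_frame("top")
for n,X in (("rackend",tri(T,(170.7,201.4),S,(170+150/2.8,130+345/2.8))),("post",tri(T,(120+46/2.8,140+190/2.8),S,(170+93/2.8,130+500/2.8)))):
    print(n,RE.T@(X[0]-O),X[1])
E
```

```text
t 4.52 ext [  43.8 -128.2  327.4] q [-0.16  0.17  1.69  0.1   0.97  1.25] F [-0.4 -0.9 -0.2] open 0.0
"dp": [[-0.51, -0.11, -0.12], [-1.02, -0.23, -0.24], [-1.54, -0.34, -0.35], [-2.05, -0.46, -0.47], [-2.54, -0.66, -0.16]] "rot": [[-0.0, 0.71, 0.0], [-0.01, 1.41, 0.0], [-0.01, 2.12, 0.01], [-0.01, 2.83, 0.01], [-0.01, 3.33, 0.01]]
"dp": [[-0.58, -0.2, 0.12], [-1.15, -0.4, 0.25], [-1.72, -0.6, 0.37], [-2.3, -0.8, 0.49], [-2.53, -1.01, 0.92]] "rot": [[-0.0, 0.5, -0.0], [-0.0, 1.0, -0.0], [-0.0, 1.5, -0.0], [-0.0, 2.0, -0.0], [0.0, 2.55, -0.0]]
"dp": [[-0.34, -0.2, 0.36], [-0.67, -0.41, 0.72]] "rot": [[0.0, 0.56, -0.0], [0.0, 1.11, -0.0]]
rackend [ -2.55763473 214.34172321 190.06056291] 8.079577590511454
post [ -0.6786015  312.81455051 153.18520158] 0.8068664242317121
```

{"name": "play_rows", "arguments": {"dp": [[-0.5, -0.1, -0.12], [-1.0, -0.23, -0.24], [-1.55, -0.35, -0.35], [-2.05, -0.45, -0.45], [-2.55, -0.65, -0.15]], "rot": [[0, 0.7, 0], [0, 1.4, 0], [0, 2.1, 0], [0, 2.8, 0], [0, 3.3, 0]]}}

```text
clock: 5.03
eef_pos: [548.0, -59.4, 303.3]
tcp_rot: [3.139, -0.666, 0.121]
contact_force: [1.7, 1.8, 0.3]
opening: 0.002
grasp_force: 0.0
```

{"name": "play_rows", "arguments": {"dp": [[-0.6, -0.2, 0.12], [-1.15, -0.4, 0.25], [-1.7, -0.6, 0.37], [-2.3, -0.8, 0.5], [-2.55, -1.0, 0.9]], "rot": [[0, 0.5, 0], [0, 1.0, 0], [0, 1.5, 0], [0, 2.0, 0], [0, 2.55, 0]]}}

```text
clock: 5.45
eef_pos: [507.5, -23.2, 249.6]
tcp_rot: [-3.089, -0.819, 0.123]
contact_force: [1.4, 0.5, 0.7]
opening: 0.004
grasp_force: 0.0
```

{"name": "play_rows", "arguments": {"dp": [[-0.35, -0.2, 0.35], [-0.65, -0.4, 0.7], [-0.65, -0.4, 0.7], [-0.65, -0.4, 0.7], [-0.65, -0.4, 0.7]], "rot": [[0, 0.55, 0], [0, 1.1, 0], [0, 1.1, 0], [0, 1.1, 0], [0, 1.1, 0]]}}

```text
clock: 5.87
eef_pos: [508.0, -5.9, 212.0]
tcp_rot: [-3.083, -0.933, 0.113]
contact_force: [0.2, -0.0, -0.0]
opening: 0.001
grasp_force: 0.0
```

```bash
cat >> h.py <<'E'
def Pt(phi,rad,d=18.,tilt=30):  # TCP (ext) for finger crossing the spoke plane at angle phi (0 left, 90 up)
    f=np.radians(phi); return np.array([-118+d,100+rad*np.cos(f),150+rad*np.sin(f)-d*np.tan(np.radians(tilt))])
E
python3 - <<'E'
from h import *
st(); print(telemetry.sense()["tcp_rot"])
print(Pt(152,65))
plan([(Pt(160,100),30),(Pt(155,65),30)],vmm=30)
E
```

```text
t 5.87 ext [-91.3 -44.3 212. ] q [-0.24  0.04  2.52  2.28  0.46 -0.99] F [ 0.2 -0.  -0. ] open 0.0
[-3.0830099  -0.93346779  0.11321987]
[-100.           42.60840646  170.12334674]
"dp": [[-0.3, -0.41, 0.15], [-0.6, -0.82, 0.31], [-0.9, -1.23, 0.46], [-0.97, -1.67, 0.53], [-1.04, -2.1, 0.61]] "rot": [[-0.17, 0.36, -0.02], [-0.34, 0.72, -0.04], [-0.5, 1.08, -0.07], [-0.5, 1.08, -0.07], [-0.5, 1.08, -0.07]]
```

{"name": "play_rows", "arguments": {"dp": [[-0.3, -0.3, 0.15], [-0.6, -0.6, 0.3], [-0.9, -0.9, 0.45], [-0.9, -1.2, 0.45], [-0.9, -1.2, 0.45]], "rot": [[-0.17, 0.36, -0.02], [-0.34, 0.72, -0.04], [-0.5, 1.08, -0.07], [-0.5, 1.08, -0.07], [-0.5, 1.08, -0.07]]}}

```text
clock: 6.28
eef_pos: [493.2, 42.9, 173.0]
tcp_rot: [3.141, -1.044, 0.121]
contact_force: [-0.2, 0.1, -0.2]
opening: -0.001
grasp_force: 0.0
```

```bash
python3 - <<'E'
from h import *
st(); print(telemetry.sense()["tcp_rot"])
plan([(Pt(155,65),30,20),(Pt(144,65),30,7)])
E
```

```text
t 6.28 ext [-100.2    5.9  173. ] q [ 0.03  0.27  2.66  3.03  0.83 -1.55] F [-0.2  0.1 -0.2] open -0.0
[ 3.14108355 -1.04382948  0.12115788]
"dp": [[-0.06, -0.44, 0.04], [-0.13, -0.88, 0.08], [-0.01, -0.96, 0.01], [0.11, -1.04, -0.06]] "rot": [[-0.0, 0.02, 0.0], [-0.0, 0.03, 0.01], [-0.0, 0.03, 0.01], [-0.0, 0.03, 0.01]]
```

```bash
python3 - <<'E'
from h import *
def way(phis,v): return [(Pt(p,65,17,36),36,v) for p in phis]
plan(way([150],18)+way(range(145,60,-10),12))
E
```

```text
"dp": [[-0.02, -0.32, 0.01], [-0.05, -0.63, 0.01], [-0.07, -0.95, 0.02], [0.03, -1.02, -0.04], [0.22, -1.2, -0.15]] "rot": [[-0.0, -0.32, 0.0], [-0.0, -0.65, 0.0], [-0.0, -0.97, 0.01], [-0.0, -0.97, 0.01], [-0.0, -0.97, 0.01]]
"dp": [[0.15, -0.22, -0.11], [0.26, -0.47, -0.19], [0.34, -0.73, -0.25], [0.38, -1.01, -0.28], [0.38, -1.29, -0.28]] "rot": [[-0.0, 0.0, -0.0], [-0.0, 0.0, -0.0], [-0.0, 0.0, -0.0], [-0.0, 0.0, -0.0], [-0.0, 0.0, -0.0]]
"dp": [[-0.04, -0.28, 0.03], [-0.12, -0.55, 0.09]] "rot": [[-0.0, 0.0, -0.0], [-0.0, 0.0, -0.0]]
```

{"name": "play_rows", "arguments": {"dp": [[0, -0.3, 0], [-0.05, -0.65, 0], [-0.05, -0.95, 0], [0.05, -1.0, -0.05], [0.2, -1.2, -0.15]], "rot": [[0, -0.32, 0], [0, -0.65, 0], [0, -0.97, 0], [0, -0.97, 0], [0, -0.97, 0]]}}

```text
clock: 6.7
eef_pos: [485.4, 89.2, 183.8]
tcp_rot: [-3.138, -0.941, 0.119]
contact_force: [2.4, -6.8, -8.4]
opening: 0.001
grasp_force: 4.2
```

```bash
cat >> h.py <<'E'
def where(d=17,tilt=36):  # finger angle/radius in spoke plane from the measured pose
    e=RE.T@(telemetry.sense()["eef_pos"]-O); s=(e[0]+118)*np.tan(np.radians(tilt))
    y,z=e[1]-100,e[2]+s-150; print("finger phi %.1f r %.1f depth %.1f"%(np.degrees(np.arctan2(z,y)),np.hypot(y,z),e[0]+118))
def balls():
    T=optics.grab_frame("top");S=optics.grab_frame("side")
    for nm,f in(("T",T),("S",S)):
        for c,s in reds(f):
            k,dv=ray(f,c); n=RE[:,0]; X=RE.T@(k+dv*(n@(W([-118,100,150])-k))/(n@dv)-O)-[-118,100,150]
            print(nm,c,s[4],"r %.0f phi %.1f"%(np.hypot(X[1],X[2]),np.degrees(np.arctan2(X[2],X[1]))))
E
python3 - <<'E'
from h import *
st();where();balls()
E
```

```text
t 6.7 ext [-102.3   52.8  183.8] q [ 0.25  0.11  2.6   3.35  0.51 -1.67] F [ 2.4 -6.8 -8.4] open 0.0
finger phi 136.2 r 65.4 depth 15.7
T [239.  239.9] 61 r 146 phi 110.7
T [179.2 247.9] 51 r 118 phi 29.3
S [299.7 183.4] 111 r 115 phi 113.9
S [304.5 229.2] 20 r 168 phi -153.9
S [286.6 253.1] 159 r 116 phi 24.7
S [291.4 295. ] 98 r 114 phi -64.8
```

{"name": "play_rows", "arguments": {"dp": [[0.15, -0.22, -0.1], [0.26, -0.47, -0.19], [0.34, -0.73, -0.25], [0.38, -1.0, -0.28], [0.38, -1.3, -0.28]], "rot": [[0, 0, 0], [0, 0, 0], [0, 0, 0], [0, 0, 0], [0, 0, 0]]}}

```text
clock: 7.22
eef_pos: [481.0, 139.2, 204.4]
tcp_rot: [-3.139, -0.947, 0.116]
contact_force: [6.3, -9.8, -3.7]
opening: 0.0
grasp_force: 4.9
```

```bash
python3 - <<'E'
from h import *
st();where();balls()
plan([(Pt(p,65,17,36),36,12) for p in range(78,-16,-10)])
E
```

```text
t 7.22 ext [-100.7  103.   204.4] q [ 0.47  0.06  2.56  3.8   0.48 -1.96] F [ 6.3 -9.8 -3.7] open 0.0
finger phi 87.4 r 67.0 depth 17.3
T [262.5 237.6] 53 r 128 phi 145.0
T [199.3 244.8] 60 r 137 phi 72.4
T [185.1 247.7] 41 r 101 phi -4.8
S [302.2 193.3] 58 r 108 phi 146.2
S [292.3 208.2] 150 r 113 phi 66.2
S [299.7 266.9] 43 r 150 phi -119.8
S [286.9 293.3] 135 r 113 phi -24.9
"dp": [[-0.08, -0.21, 0.03], [-0.15, -0.48, 0.08], [-0.25, -0.74, 0.16], [-0.39, -0.96, 0.26], [-0.56, -1.16, 0.38]] "rot": [[-0.03, -0.05, 0.0], [-0.03, -0.05, 0.0], [-0.03, -0.05, 0.0], [-0.03, -0.05, 0.0], [-0.03, -0.05, 0.0]]
"dp": [[-0.19, -0.15, 0.14], [-0.4, -0.26, 0.29], [-0.63, -0.32, 0.45], [-0.85, -0.34, 0.62], [-1.08, -0.3, 0.78]] "rot": [[0.0, 0.0, 0.0], [0.0, 0.0, 0.0], [0.0, 0.0, 0.0], [0.0, 0.0, 0.0], [0.0, 0.0, 0.0]]
```

{"name": "play_rows", "arguments": {"dp": [[-0.08, -0.2, 0.03], [-0.15, -0.48, 0.08], [-0.25, -0.74, 0.16], [-0.4, -0.96, 0.26], [-0.56, -1.16, 0.38]], "rot": [[0, 0, 0], [0, 0, 0], [0, 0, 0], [0, 0, 0], [0, 0, 0]]}}

```text
clock: 7.73
eef_pos: [477.2, 186.4, 179.6]
tcp_rot: [-3.137, -0.954, 0.115]
contact_force: [12.0, -9.7, 3.6]
opening: -0.002
grasp_force: 6.3
```

```bash
python3 - <<'E'
from h import *
st();where();balls()
plan([(Pt(p,65,17,36),36,12) for p in range(28,-30,-10)])
E
```

```text
t 7.73 ext [-98.8 150.3 179.6] q [ 0.65  0.18  2.54  3.93  0.62 -1.93] F [12.  -9.7  3.6] open -0.0
finger phi 40.9 r 66.6 depth 19.2
T [264.1 237.9] 42 r 108 phi 173.7
T [235.  240.3] 63 r 152 phi 106.4
T [178.3 248.1] 49 r 117 phi 23.5
S [298.9 184. ] 111 r 116 phi 107.7
S [286.3 258.8] 159 r 115 phi 19.5
S [292.  293.1] 93 r 113 phi -68.9
"dp": [[-0.23, -0.14, 0.11], [-0.44, -0.25, 0.26], [-0.66, -0.32, 0.42], [-0.89, -0.33, 0.59], [-1.12, -0.3, 0.75]] "rot": [[-0.03, -0.08, -0.0], [-0.03, -0.08, -0.0], [-0.03, -0.08, -0.0], [-0.03, -0.08, -0.0], [-0.03, -0.08, -0.0]]
"dp": [[-0.22, 0.09, 0.16]] "rot": [[0.0, 0.0, -0.0]]
```

{"name": "play_rows", "arguments": {"dp": [[-0.23, -0.14, 0.1], [-0.44, -0.25, 0.26], [-0.66, -0.32, 0.42], [-0.89, -0.33, 0.59], [-1.12, -0.3, 0.75]], "rot": [[0, -0.05, 0], [0, -0.08, 0], [0, -0.08, 0], [0, -0.08, 0], [0, -0.08, 0]]}}

```text
clock: 8.25
eef_pos: [473.9, 200.1, 125.5]
tcp_rot: [-3.133, -0.945, 0.116]
contact_force: [2.8, -1.1, 9.8]
opening: 0.002
grasp_force: 4.1
```

```bash
python3 - <<'E'
from h import *
st();where();balls()
plan([(Pt(5,75,17,36),36,20),(Pt(22,150,17,36),36),(Pt(45,190,5,36),36),(Pt(90,190,0,36),36),(Pt(135,190,5,36),36),(Pt(168,160,17,36),36)])
E
```

```text
t 8.25 ext [-100.4  164.3  125.5] q [ 0.69  0.38  2.55  3.81  0.77 -1.73] F [ 2.8 -1.1  9.8] open 0.0
finger phi -10.4 r 65.4 depth 17.6
T [260.2 237.8] 59 r 129 phi 140.2
T [192.  246.3] 102 r 94 phi 41.4
S [302.7 190.7] 76 r 115 phi 147.4
S [290.9 214.5] 143 r 117 phi 58.5
S [287.5 295.4] 136 r 113 phi -31.7
"dp": [[0.22, -0.14, -0.15], [0.43, -0.27, -0.29], [0.77, -0.81, -0.53], [1.1, -1.35, -0.77], [1.43, -1.88, -1.02]] "rot": [[-0.02, 0.01, 0.0], [-0.05, 0.02, 0.0], [-0.05, 0.02, 0.0], [-0.05, 0.02, 0.0], [-0.05, 0.02, 0.0]]
"dp": [[0.53, 0.04, -0.5], [1.06, 0.08, -1.01], [1.58, 0.12, -1.52], [1.81, 0.79, -1.71], [2.03, 1.46, -1.9]] "rot": [[0.0, 0.0, 0.0], [0.0, 0.0, 0.0], [0.0, 0.0, 0.0], [0.0, 0.0, 0.0], [0.0, 0.0, 0.0]]
"dp": [[0.23, 0.67, -0.2], [0.45, 1.34, -0.39], [0.68, 2.01, -0.59], [0.45, 2.69, -0.39], [0.23, 3.36, -0.2]] "rot": [[0.0, 0.0, 0.0], [0.0, 0.0, 0.0], [0.0, 0.0, 0.0], [0.0, 0.0, 0.0], [0.0, 0.0, 0.0]]
"dp": [[-0.23, 0.67, 0.2], [-0.45, 1.34, 0.39], [-0.68, 2.01, 0.59], [-1.19, 2.15, 1.05], [-1.7, 2.29, 1.52]] "rot": [[0.0, 0.0, 0.0], [0.0, 0.0, 0.0], [0.0, 0.0, 0.0], [0.0, 0.0, 0.0], [0.0, 0.0, 0.0]]
"dp": [[-0.51, 0.14, 0.46], [-1.02, 0.28, 0.92]] "rot": [[0.0, 0.0, 0.0], [0.0, 0.0, 0.0]]
```

```bash
python3 - <<'E'
from h import *
plan([(Pt(-12,72,15,33),33,12),(Pt(-20,78,13,31),31,12)]+[(Pt(p,78,13,31),31,12) for p in range(-28,-61,-8)])
E
```

```text
"dp": [[0.02, -0.16, -0.05], [-0.21, -0.23, 0.05], [-0.41, -0.12, 0.2], [-0.59, 0.02, 0.33], [-0.76, 0.2, 0.45]] "rot": [[-0.05, 0.52, -0.0], [-0.05, 0.86, -0.0], [-0.05, 0.86, -0.0], [-0.05, 0.86, -0.0], [-0.05, 0.86, -0.0]]
"dp": [[-0.16, 0.2, 0.1], [-0.29, 0.43, 0.18]] "rot": [[0.0, -0.0, -0.0], [0.0, -0.0, -0.0]]
```

{"name": "play_rows", "arguments": {"dp": [[0, -0.16, -0.05], [-0.2, -0.23, 0.05], [-0.4, -0.12, 0.2], [-0.6, 0, 0.33], [-0.76, 0.2, 0.45]], "rot": [[0, 0.52, 0], [0, 0.86, 0], [0, 0.86, 0], [0, 0.86, 0], [0, 0.86, 0]]}}

```text
clock: 8.77
eef_pos: [469.1, 192.5, 88.5]
tcp_rot: [-3.132, -1.029, 0.119]
contact_force: [-2.3, 1.8, 8.4]
opening: 0.0
grasp_force: 3.5
```

```bash
python3 - <<'E'
from h import *
st();where(tilt=31);balls()
plan([(Pt(p,78,13,31),31,12) for p in range(-52,-100,-8)])
E
```

```text
t 8.77 ext [-106.2  157.4   88.5] q [ 0.71  0.63  2.59  3.7   1.1  -1.51] F [-2.3  1.8  8.4] open 0.0
finger phi -43.5 r 79.1 depth 11.8
T [244.1 239.4] 64 r 138 phi 116.9
T [260.7 238.3] 34 r 99 phi 172.0
T [180.8 247.5] 51 r 125 phi 41.0
S [300.4 183.5] 104 r 115 phi 119.8
S [287.6 245.5] 154 r 111 phi 31.0
S [290.6 296.4] 115 r 114 phi -58.9
"dp": [[-0.1, 0.18, 0.12], [-0.23, 0.41, 0.2], [-0.34, 0.65, 0.26], [-0.41, 0.91, 0.31], [-0.45, 1.18, 0.33]] "rot": [[-0.04, 0.05, -0.0], [-0.04, 0.05, -0.0], [-0.04, 0.05, -0.0], [-0.04, 0.05, -0.0], [-0.04, 0.05, -0.0]]
"dp": [[-0.01, 0.27, 0.0]] "rot": [[0.0, -0.0, -0.0]]
```

{"name": "play_rows", "arguments": {"dp": [[-0.1, 0.18, 0.1], [-0.23, 0.41, 0.18], [-0.34, 0.65, 0.24], [-0.4, 0.9, 0.28], [-0.45, 1.18, 0.3]], "rot": [[0, 0.05, 0], [0, 0.05, 0], [0, 0.05, 0], [0, 0.05, 0], [0, 0.05, 0]]}}

```text
clock: 9.28
eef_pos: [475.9, 146.0, 67.1]
tcp_rot: [-3.133, -1.034, 0.12]
contact_force: [-1.3, 6.7, 4.0]
opening: 0.0
grasp_force: 3.8
```

```bash
python3 - <<'E'
from h import *
st();where(tilt=31);balls()
plan([(Pt(p,78,13,31),31,9) for p in range(-90,-116,-6)])
T=optics.grab_frame("top");S=optics.grab_frame("side")
a=cv2.resize(T["color"][90:290,120:320],(480,480),interpolation=cv2.INTER_CUBIC)
b=cv2.resize(S["color"][140:320,200:320],(320,480),interpolation=cv2.INTER_CUBIC)
cv2.imwrite("pics/a4.png",np.hstack([a,b])[:,:,::-1])
E
```

```text
t 9.28 ext [-104.9  110.4   67.1] q [ 0.52  0.75  2.63  3.5   1.26 -1.47] F [-1.3  6.7  4. ] open 0.0
finger phi -82.1 r 75.7 depth 13.1
T [266.2 237.2] 51 r 132 phi 149.4
T [212.6 243. ] 58 r 149 phi 86.9
T [179.6 248.3] 44 r 113 phi 0.5
S [297.5 197.5] 205 r 91 phi 101.8
S [288.  283.1] 177 r 97 phi -20.3
"dp": [[-0.03, 0.19, 0.04], [-0.03, 0.4, 0.04], [0.0, 0.6, 0.02], [0.05, 0.8, -0.01], [0.11, 0.99, -0.05]] "rot": [[-0.03, -0.02, -0.01], [-0.03, -0.02, -0.01], [-0.03, -0.02, -0.01], [-0.03, -0.02, -0.01], [-0.03, -0.02, -0.01]]
```

View pics/a4.png

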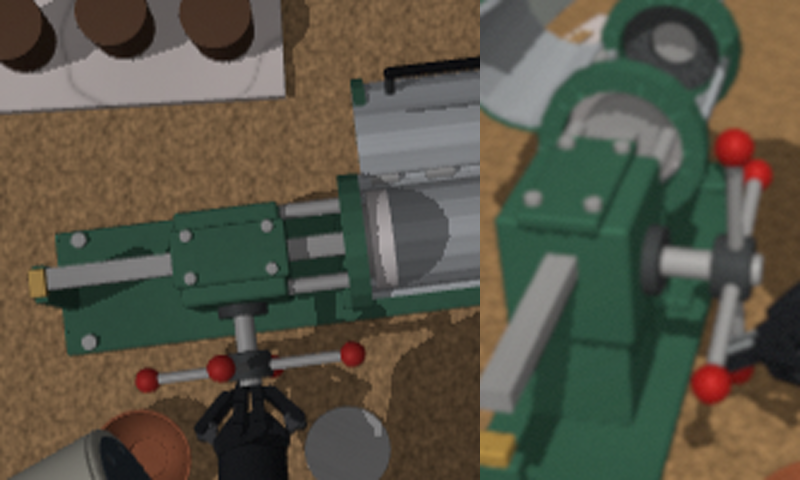

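The rack now lies along the base almost to the brass post, with its end near (140,203) in the top image. The lid is thrown back and clear, and the bowl and die plate are unmoved. Total so far is about 225°, and the stop can come from 258° on.

{"name": "play_rows", "arguments": {"dp": [[-0.03, 0.2, 0.03], [-0.03, 0.4, 0.03], [0, 0.6, 0], [0.04, 0.8, -0.01]], "rot": [[0, -0.03, 0], [0, -0.1, 0], [0, -0.2, 0], [0, -0.3, 0]]}}

```text
clock: 9.82
eef_pos: [479.2, 114.4, 67.8]
tcp_rot: [-3.137, -0.999, 0.124]
contact_force: [-5.3, 7.8, 0.1]
opening: 0.0
grasp_force: 3.9
```

```bash
python3 - <<'E'
from h import *
st();where(tilt=32);balls()
plan([(Pt(p,78,13,32+(-p-105)*.15),32+(-p-105)*.15,9) for p in range(-110,-190,-4)])
E
```

```text
t 9.82 ext [-105.5   78.6   67.8] q [ 0.37  0.72  2.65  3.36  1.21 -1.51] F [-5.3  7.8  0.1] open 0.0
finger phi -106.0 r 77.4 depth 12.5
T [259.5 237.9] 55 r 127 phi 140.3
T [191.6 246.4] 93 r 92 phi 37.7
S [302.6 190.3] 91 r 115 phi 146.0
S [290.8 214.8] 141 r 117 phi 58.1
S [287.5 295.7] 127 r 113 phi -32.0
"dp": [[0.01, 0.09, 0.0], [0.05, 0.22, -0.02], [0.09, 0.34, -0.05], [0.15, 0.46, -0.09], [0.21, 0.57, -0.12]] "rot": [[-0.04, -0.01, -0.0], [-0.04, -0.11, -0.0], [-0.04, -0.21, -0.0], [-0.04, -0.31, -0.0], [-0.04, -0.41, -0.0]]
"dp": [[0.06, 0.11, -0.05], [0.13, 0.21, -0.1], [0.21, 0.3, -0.15], [0.29, 0.39, -0.21], [0.37, 0.47, -0.27]] "rot": [[0.0, -0.1, -0.0], [0.0, -0.2, -0.0], [0.0, -0.3, -0.0], [0.0, -0.4, -0.0], [0.0, -0.5, -0.0]]
"dp": [[0.09, 0.07, -0.07], [0.18, 0.14, -0.14], [0.27, 0.19, -0.21], [0.37, 0.24, -0.29], [0.47, 0.27, -0.36]] "rot": [[-0.0, -0.1, -0.0], [-0.0, -0.2, -0.0], [-0.0, -0.3, -0.0], [-0.0, -0.4, -0.0], [-0.0, -0.5, -0.0]]
"dp": [[0.09, 0.03, -0.09], [0.19, 0.05, -0.17], [0.29, 0.06, -0.26], [0.38, 0.06, -0.34], [0.48, 0.05, -0.43]] "rot": [[-0.0, -0.1, -0.0], [-0.0, -0.2, -0.0], [-0.0, -0.3, -0.0], [-0.0, -0.4, -0.0], [-0.0, -0.5, -0.0]]
```

Spoke is at −122°, so about 249° of the turn is done. Before creeping to the stop I measure the contact stiffness by backing off slightly.

{"name": "play_rows", "arguments": {"dp": [[0, 0, 0], [0, 0, 0]], "rot": [[0, 0, 0], [0, 0, 0]]}}

```text
clock: 10.08
eef_pos: [479.6, 113.0, 67.9]
tcp_rot: [-3.137, -1.001, 0.119]
contact_force: [-1.5, 1.9, 0.3]
opening: -0.001
grasp_force: 0.9
```

{"name": "play_rows", "arguments": {"dp": [[0, -0.01, 0], [0, -0.01, 0]], "rot": [[0, 0, 0], [0, 0, 0]]}}

```text
clock: 10.25
eef_pos: [479.6, 113.4, 67.7]
tcp_rot: [-3.138, -1.001, 0.12]
contact_force: [-0.4, -0.0, -0.3]
opening: 0.002
grasp_force: 0.2
```

{"name": "play_rows", "arguments": {"dp": [[0, -0.01, 0], [0, -0.01, 0]], "rot": [[0, 0, 0], [0, 0, 0]]}}

```text
clock: 10.42
eef_pos: [479.6, 113.6, 67.6]
tcp_rot: [-3.138, -1.001, 0.119]
contact_force: [-0.8, -0.2, -0.6]
opening: -0.001
grasp_force: 0.1
```

{"name": "play_rows", "arguments": {"dp": [[0, -0.01, 0], [0, -0.01, 0]], "rot": [[0, 0, 0], [0, 0, 0]]}}

```text
clock: 10.58
eef_pos: [479.5, 113.9, 67.7]
tcp_rot: [-3.138, -1.001, 0.119]
contact_force: [0.6, -0.6, 0.4]
opening: -0.002
grasp_force: 0.0
```

```bash
cat >> h.py <<'E'
def tp(p): return 34+min(3,max(0,(-p-110)*.15))
def creep(a,b,step=-2.):
    st();where(tilt=33)
    n=max(1,int(round((b-a)/step))); plan([(Pt(p,78,13,tp(p)),tp(p),9) for p in np.linspace(a,b,n+1)[1:]])
E
python3 - <<'E'
from h import *
creep(-106,-123)
E
```

```text
t 10.58 ext [-105.2   78.    67.7] q [ 0.38  0.72  2.64  3.37  1.21 -1.51] F [ 0.6 -0.6  0.4] open -0.0
finger phi -106.5 r 77.2 depth 12.8
"dp": [[-0.01, 0.06, 0.01], [0.01, 0.13, -0.0], [0.03, 0.19, -0.01], [0.05, 0.26, -0.03], [0.08, 0.32, -0.04]] "rot": [[-0.03, -0.22, -0.0], [-0.03, -0.23, -0.0], [-0.03, -0.28, -0.0], [-0.03, -0.34, -0.0], [-0.03, -0.39, -0.0]]
"dp": [[0.02, 0.07, -0.02], [0.05, 0.13, -0.04], [0.08, 0.19, -0.06]] "rot": [[-0.0, -0.05, -0.0], [-0.0, -0.1, -0.0], [-0.0, -0.16, -0.0]]
```

{"name": "play_rows", "arguments": {"dp": [[-0.01, 0.06, 0.01], [0.01, 0.13, 0], [0.03, 0.19, -0.01], [0.05, 0.26, -0.03], [0.05, 0.26, -0.03]], "rot": [[0, -0.22, 0], [0, -0.23, 0], [0, -0.28, 0], [0, -0.34, 0], [0, -0.34, 0]]}}

```text
clock: 11.0
eef_pos: [480.2, 103.9, 69.9]
tcp_rot: [-3.138, -0.964, 0.121]
contact_force: [-3.0, 5.8, -2.5]
opening: -0.003
grasp_force: 3.1
```

{"name": "play_rows", "arguments": {"dp": [[0.02, 0.06, -0.01], [0.04, 0.12, -0.03], [0.04, 0.12, -0.03]], "rot": [[0, -0.05, 0], [0, -0.1, 0], [0, -0.1, 0]]}}

```text
clock: 11.25
eef_pos: [480.7, 99.2, 71.9]
tcp_rot: [-3.138, -0.953, 0.122]
contact_force: [-2.4, 4.0, -1.2]
opening: -0.002
grasp_force: 3.1
```

```bash
python3 - <<'E'
from h import *
balls();creep(-120,-136)
E
```

```text
T [253.9 238.5] 64 r 124 phi 132.9
T [187.2 246.6] 58 r 122 phi 51.4
S [302.4 186.5] 92 r 118 phi 140.0
S [289.3 225.7] 148 r 117 phi 48.2
S [288.5 297.7] 120 r 114 phi -42.1
t 11.35 ext [-105.8   63.4   71.8] q [ 0.3   0.63  2.64  3.3   1.08 -1.54] F [-3.7  6.2 -1.2] open -0.0
finger phi -117.5 r 79.3 depth 12.2
"dp": [[0.07, 0.12, -0.02], [0.09, 0.17, -0.04], [0.12, 0.23, -0.07], [0.16, 0.28, -0.09], [0.19, 0.34, -0.11]] "rot": [[-0.05, -0.07, 0.01], [-0.05, -0.12, 0.01], [-0.05, -0.17, 0.01], [-0.05, -0.22, 0.01], [-0.05, -0.27, 0.01]]
"dp": [[0.03, 0.05, -0.03], [0.07, 0.1, -0.06], [0.11, 0.15, -0.09]] "rot": [[0.0, 0.0, -0.0], [0.0, 0.0, -0.0], [0.0, 0.0, -0.0]]
```

{"name": "play_rows", "arguments": {"dp": [[0.03, 0.07, -0.02], [0.06, 0.14, -0.04], [0.06, 0.14, -0.04]], "rot": [[0, -0.05, 0], [0, -0.1, 0], [0, -0.1, 0]]}}

```text
clock: 11.6
eef_pos: [481.3, 93.5, 74.6]
tcp_rot: [-3.138, -0.942, 0.122]
contact_force: [-3.6, 5.2, -2.8]
opening: -0.002
grasp_force: 3.1
```

{"name": "play_rows", "arguments": {"dp": [[0.03, 0.07, -0.03], [0.07, 0.13, -0.05], [0.07, 0.13, -0.05]], "rot": [[0, 0, 0], [0, 0, 0], [0, 0, 0]]}}

```text
clock: 11.85
eef_pos: [481.8, 88.3, 78.0]
tcp_rot: [-3.138, -0.942, 0.122]
contact_force: [-3.3, 5.7, -1.7]
opening: -0.002
grasp_force: 2.8
```

{"name": "play_rows", "arguments": {"dp": [[0.04, 0.06, -0.03], [0.08, 0.12, -0.06], [0.08, 0.12, -0.06]], "rot": [[0, 0, 0], [0, 0, 0], [0, 0, 0]]}}

```text
clock: 12.1
eef_pos: [482.3, 83.6, 82.0]
tcp_rot: [-3.138, -0.942, 0.122]
contact_force: [-2.8, 5.6, -1.8]
opening: 0.001
grasp_force: 2.8
```

```bash
python3 - <<'E'
from h import *
balls();st();where(tilt=36)
E
```

```text
T [245.2 239.2] 61 r 146 phi 116.7
T [260.2 238.8] 36 r 106 phi -154.2
T [181.5 247.2] 54 r 138 phi 50.4
S [300.8 183.8] 97 r 115 phi 123.5
S [288.1 241.1] 153 r 110 phi 35.0
S [290.1 297.3] 111 r 114 phi -55.3
t 12.2 ext [-106.    47.7   81.9] q [ 0.22  0.57  2.64  3.23  1.01 -1.56] F [-3.9  5.4 -1.9] open 0.0
finger phi -131.4 r 79.1 depth 12.0
```

{"name": "play_rows", "arguments": {"dp": [[0.05, 0.06, -0.03], [0.09, 0.12, -0.07], [0.09, 0.12, -0.07]], "rot": [[0, 0, 0], [0, 0, 0], [0, 0, 0]]}}

```text
clock: 12.45
eef_pos: [482.8, 78.8, 86.5]
tcp_rot: [-3.138, -0.942, 0.122]
contact_force: [-3.7, 5.6, -3.0]
opening: 0.001
grasp_force: 2.9
```

{"name": "play_rows", "arguments": {"dp": [[0.05, 0.05, -0.04], [0.1, 0.11, -0.08], [0.1, 0.11, -0.08]], "rot": [[0, 0, 0], [0, 0, 0], [0, 0, 0]]}}

```text
clock: 12.7
eef_pos: [483.1, 74.2, 91.6]
tcp_rot: [-3.138, -0.942, 0.121]
contact_force: [-2.5, 5.6, -3.7]
opening: -0.001
grasp_force: 2.9
```

{"name": "play_rows", "arguments": {"dp": [[0.06, 0.05, -0.04], [0.11, 0.1, -0.08], [0.11, 0.1, -0.08]], "rot": [[0, 0, 0], [0, 0, 0], [0, 0, 0]]}}

```text
clock: 12.95
eef_pos: [483.4, 70.3, 96.7]
tcp_rot: [-3.138, -0.941, 0.121]
contact_force: [-3.1, 5.9, -5.3]
opening: 0.005
grasp_force: 3.4
```

{"name": "play_rows", "arguments": {"dp": [[0.06, 0.04, -0.04], [0.12, 0.08, -0.09], [0.12, 0.08, -0.09]], "rot": [[0, 0, 0], [0, 0, 0], [0, 0, 0]]}}

```text
clock: 13.2
eef_pos: [480.2, 68.0, 99.3]
tcp_rot: [-3.138, -0.93, 0.126]
contact_force: [-4.9, 14.3, -23.5]
opening: 0.0
grasp_force: 12.0
```

```bash
python3 - <<'E'
from h import *
balls();st();where(tilt=36)
E
```

```text
T [264.3 237.8] 44 r 110 phi 168.7
T [234.  240.5] 67 r 143 phi 106.2
T [178.3 248.1] 50 r 117 phi 23.5
S [299.2 183.9] 113 r 115 phi 110.1
S [304.5 225. ] 22 r 160 phi -158.1
S [286.1 257.5] 153 r 118 phi 21.2
S [291.9 293.5] 95 r 113 phi -68.3
t 13.3 ext [-110.    32.4   99.2] q [ 0.15  0.47  2.65  3.16  0.91 -1.57] F [ -5.2  13.9 -21.8] open -0.0
finger phi -146.3 r 81.2 depth 8.0
```

Force jumped to 28 N at about 285° (4.98 rad), which is plausible for the stop. I back off, check the picture, then confirm by pushing a different spoke (at 111°) gently.

```bash
python3 - <<'E'
from h import *
plan([(Pt(-142,86,10,36),36,8),(Pt(-152,170,10,36),36,25),(Pt(165,175,12,36),36,25),(Pt(153,80,15,36),36,25),(Pt(145,65,17,36),36,12),(Pt(138,65,17,36),36,5)])
E
```

```text
"dp": [[-0.08, 0.0, 0.09], [-0.16, 0.01, 0.18], [-0.29, 0.52, 0.28], [-0.43, 1.03, 0.37], [-0.57, 1.55, 0.47]] "rot": [[-0.04, 0.06, 0.02], [-0.07, 0.12, 0.03], [-0.07, 0.12, 0.03], [-0.07, 0.12, 0.03], [-0.07, 0.12, 0.03]]
"dp": [[-0.13, 0.51, 0.1], [0.29, 0.59, -0.2], [0.71, 0.67, -0.49], [1.13, 0.75, -0.79], [1.56, 0.83, -1.08]] "rot": [[-0.0, -0.0, 0.0], [-0.0, -0.0, 0.0], [-0.0, -0.0, 0.0], [-0.0, -0.0, 0.0], [-0.0, -0.0, 0.0]]
"dp": [[0.42, 0.08, -0.3], [0.84, 0.16, -0.6], [0.79, -0.45, -0.54], [0.75, -1.06, -0.48], [0.7, -1.68, -0.43]] "rot": [[-0.0, -0.0, 0.0], [-0.0, -0.0, 0.0], [-0.0, -0.0, 0.0], [-0.0, -0.0, 0.0], [-0.0, -0.0, 0.0]]
"dp": [[-0.04, -0.61, 0.06], [-0.03, -0.83, 0.08], [-0.02, -1.06, 0.11], [0.04, -1.12, 0.06], [0.1, -1.18, 0.01]] "rot": [[-0.0, -0.0, 0.0], [-0.0, -0.0, 0.0], [-0.0, -0.0, 0.0], [-0.0, -0.0, 0.0], [-0.0, -0.0, 0.0]]
```

```bash
python3 - <<'E'
from h import *
plan([(Pt(-132,86,10,36),36,10),(Pt(-138,140,10,36),36,25),(Pt(-160,175,10,36),36,25),(Pt(165,175,12,36),36,25)])
E
```

```text
"dp": [[-0.13, -0.08, 0.12], [-0.25, -0.17, 0.23], [-0.38, -0.25, 0.35], [-0.58, 0.14, 0.49], [-0.78, 0.53, 0.64]] "rot": [[-0.02, 0.04, 0.01], [-0.05, 0.08, 0.02], [-0.07, 0.12, 0.03], [-0.07, 0.12, 0.03], [-0.07, 0.12, 0.03]]
"dp": [[-0.2, 0.38, 0.14], [0.03, 0.89, -0.02], [0.26, 1.39, -0.19], [0.49, 1.89, -0.35], [0.91, 1.92, -0.65]] "rot": [[-0.0, -0.0, 0.0], [-0.0, -0.0, 0.0], [-0.0, -0.0, 0.0], [-0.0, -0.0, 0.0], [-0.0, -0.0, 0.0]]
"dp": [[0.43, 0.02, -0.3], [0.85, 0.04, -0.59], [1.28, 0.07, -0.89], [1.7, 0.09, -1.19]] "rot": [[-0.0, -0.0, 0.0], [-0.0, -0.0, 0.0], [-0.0, -0.0, 0.0], [-0.0, -0.0, 0.0]]
```

{"name": "play_rows", "arguments": {"dp": [[-0.13, -0.08, 0.1], [-0.25, -0.17, 0.2], [-0.4, -0.25, 0.3], [-0.6, 0.14, 0.45], [-0.8, 0.53, 0.6]], "rot": [[0, 0.04, 0], [0, 0.08, 0], [0, 0.1, 0], [0, 0.1, 0], [0, 0.1, 0]]}}

```text
clock: 13.72
eef_pos: [488.3, 47.3, 63.3]
tcp_rot: [-3.137, -0.956, 0.123]
contact_force: [0.6, -0.8, 0.0]
opening: -0.001
grasp_force: 0.0
```

{"name": "play_rows", "arguments": {"dp": [[-0.2, 0.38, 0.14], [0, 0.9, 0], [0.25, 1.4, -0.2], [0.5, 1.9, -0.35], [0.9, 1.9, -0.65]], "rot": [[0, 0, 0], [0, 0, 0], [0, 0, 0], [0, 0, 0], [0, 0, 0]]}}

```text
clock: 14.13
eef_pos: [497.7, -33.7, 107.0]
tcp_rot: [-3.138, -0.953, 0.114]
contact_force: [1.2, -0.2, 1.5]
opening: -0.003
grasp_force: 0.0
```

{"name": "play_rows", "arguments": {"dp": [[0.43, 0, -0.3], [0.85, 0.05, -0.6], [1.3, 0.05, -0.9], [1.7, 0.1, -1.2], [1.7, 0.1, -1.2]], "rot": [[0, 0, 0], [0, 0, 0], [0, 0, 0], [0, 0, 0], [0, 0, 0]]}}

```text
clock: 14.55
eef_pos: [499.2, -34.4, 195.6]
tcp_rot: [3.141, -0.962, 0.122]
contact_force: [0.6, -0.5, 0.2]
opening: -0.003
grasp_force: 0.0
```

```bash
python3 - <<'E'
from h import *
balls();st();where(tilt=36)
plan([(Pt(153,85,15,36),36,25),(Pt(142,65,17,36),36,12)])
T=optics.grab_frame("top");S=optics.grab_frame("side")
for th in (1.7,1.8,1.95):
    a=np.pi-np.arctan2(16,160)-th; print(th,proj(T,W([66+161*np.cos(a),-130,178+161*np.sin(a)])))
a=cv2.resize(T["color"][90:310,120:340],(480,480),interpolation=cv2.INTER_CUBIC)
b=cv2.resize(S["color"][140:320,200:320],(320,480),interpolation=cv2.INTER_CUBIC)
cv2.imwrite("pics/a5.png",np.hstack([a,b])[:,:,::-1])
E
```

```text
T [264.3 237.8] 43 r 110 phi 168.7
T [234.1 240.4] 65 r 152 phi 105.6
T [178.2 248.1] 48 r 118 phi 24.2
S [299.3 184. ] 115 r 115 phi 110.9
S [304.6 225.5] 34 r 163 phi -157.4
S [286.1 257.4] 154 r 118 phi 21.3
S [291.9 293.5] 95 r 113 phi -68.3
t 14.65 ext [-104.4  -70.9  192.3] q [-0.31  0.11  2.57  2.45  0.56 -1.22] F [-0.6 -0.4 -0.5] open -0.0
finger phi 163.0 r 178.7 depth 13.6
"dp": [[-0.07, -0.59, 0.06], [-0.14, -1.19, 0.12], [-0.21, -1.78, 0.18], [-0.28, -2.38, 0.24], [-0.27, -2.58, 0.26]] "rot": [[-0.01, -0.04, 0.0], [-0.01, -0.07, 0.0], [-0.02, -0.11, 0.0], [-0.02, -0.15, 0.01], [-0.02, -0.15, 0.01]]
"dp": [[0.01, -0.21, 0.01], [0.02, -0.41, 0.03]] "rot": [[-0.0, 0.0, -0.0], [-0.0, 0.0, -0.0]]
1.7 [305.02908523 132.64672014]
1.8 [304.04593506 126.44092781]
1.95 [302.57112098 118.02705843]
```

View pics/a5.png

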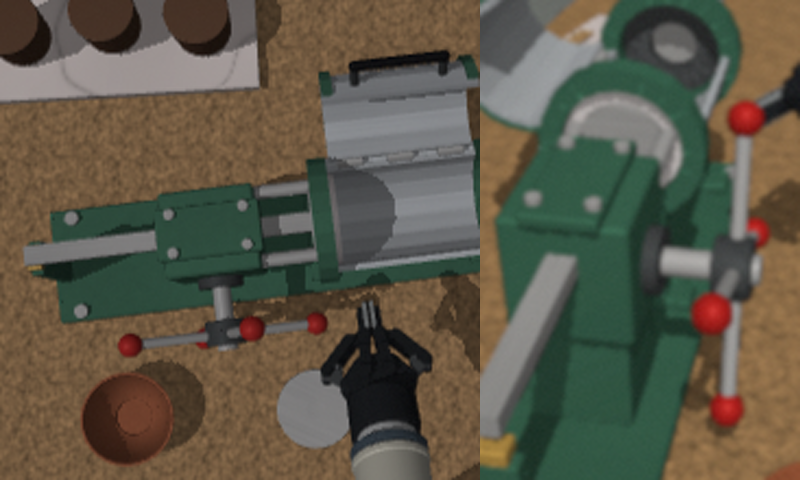

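The picture shows the ram drawn back out of the hatch, with its face at the hatch's left edge. The lid bar is at about (303,119), so the lid is near 1.93–1.95 rad on its stop, and bowl and plate are in place. Now the confirming push on the upper spoke.

{"name": "play_rows", "arguments": {"dp": [[-0.05, -0.6, 0.05], [-0.15, -1.2, 0.1], [-0.2, -1.8, 0.2], [-0.28, -2.35, 0.25], [-0.27, -2.6, 0.25]], "rot": [[0, -0.04, 0], [0, -0.07, 0], [0, -0.1, 0], [0, -0.15, 0], [0, -0.15, 0]]}}

```text
clock: 15.17
eef_pos: [485.2, 71.1, 173.5]
tcp_rot: [-3.14, -0.933, 0.122]
contact_force: [0.2, 0.3, -0.4]
opening: 0.001
grasp_force: 0.0
```

{"name": "play_rows", "arguments": {"dp": [[0.01, -0.2, 0], [0.02, -0.4, 0], [0.02, -0.4, 0]], "rot": [[0, 0, 0], [0, 0, 0], [0, 0, 0]]}}

```text
clock: 15.42
eef_pos: [484.4, 86.7, 175.1]
tcp_rot: [-3.14, -0.935, 0.123]
contact_force: [0.8, -0.2, -0.5]
opening: -0.001
grasp_force: 0.0
```

```bash
python3 - <<'E'
from h import *
st();where(tilt=36)
plan([(Pt(p,65,17,36),36,12) for p in (139,136,134,132,130)])
E
```

```text
t 15.42 ext [-103.6   50.5  175.1] q [ 0.24  0.14  2.6   3.32  0.54 -1.65] F [ 0.8 -0.2 -0.5] open -0.0
finger phi 144.3 r 61.0 depth 14.4
"dp": [[0.14, -0.01, -0.02], [0.19, -0.07, -0.06], [0.23, -0.11, -0.09], [0.26, -0.15, -0.11], [0.29, -0.19, -0.13]] "rot": [[-0.04, 0.07, 0.02], [-0.04, 0.07, 0.02], [-0.04, 0.07, 0.02], [-0.04, 0.07, 0.02], [-0.04, 0.07, 0.02]]
```

{"name": "play_rows", "arguments": {"dp": [[0.1, -0.01, -0.02], [0.15, -0.05, -0.05], [0.2, -0.1, -0.08], [0.22, -0.12, -0.1], [0.22, -0.12, -0.1]], "rot": [[0, 0, 0], [0, 0, 0], [0, 0, 0], [0, 0, 0], [0, 0, 0]]}}

```text
clock: 15.83
eef_pos: [486.8, 90.5, 187.1]
tcp_rot: [-3.138, -0.94, 0.119]
contact_force: [-0.3, 0.2, -0.4]
opening: 0.001
grasp_force: 0.0
```

```bash
python3 - <<'E'
from h import *
st();where(tilt=36);balls()
E
```

```text
t 15.83 ext [-100.7   53.9  187.1] q [ 0.25  0.1   2.59  3.36  0.49 -1.69] F [-0.3  0.2 -0.4] open 0.0
finger phi 132.9 r 67.8 depth 17.3
T [234.1 240.5] 65 r 142 phi 106.4
T [178.2 248.1] 49 r 118 phi 24.2
S [299.2 183.9] 114 r 115 phi 110.1
S [304.6 226. ] 20 r 164 phi -156.9
S [286.1 257.4] 155 r 118 phi 21.3
S [291.9 293.4] 93 r 113 phi -68.2
```

{"name": "play_rows", "arguments": {"dp": [[0.02, -0.04, -0.02], [0.05, -0.08, -0.04], [0.05, -0.08, -0.04]], "rot": [[0, 0, 0], [0, 0, 0], [0, 0, 0]]}}

```text
clock: 16.18
eef_pos: [485.7, 93.4, 188.8]
tcp_rot: [-3.137, -0.937, 0.118]
contact_force: [2.6, -6.3, -3.2]
opening: -0.001
grasp_force: 3.4
```

{"name": "play_rows", "arguments": {"dp": [[0.02, -0.04, -0.02], [0.04, -0.07, -0.03], [0.04, -0.07, -0.03]], "rot": [[0, 0, 0], [0, 0, 0], [0, 0, 0]]}}

```text
clock: 16.43
eef_pos: [484.6, 94.3, 189.6]
tcp_rot: [-3.135, -0.935, 0.11]
contact_force: [5.6, -22.7, -9.3]
opening: -0.005
grasp_force: 12.2
```

```bash
python3 - <<'E'
from h import *
st();where(tilt=36);balls()
plan([(Pt(146,62,15,36),36,12),(Pt(160,120,14,36),36,20),(Pt(165,200,14,36),36,25)])
E
```

```text
t 16.43 ext [-102.5   58.   189.6] q [ 0.28  0.08  2.59  3.43  0.47 -1.72] F [  5.6 -22.7  -9.3] open -0.0
finger phi 129.6 r 65.9 depth 15.5
T [234.1 240.5] 64 r 142 phi 106.4
T [178.3 248.2] 49 r 115 phi 17.3
S [299.2 183.9] 113 r 115 phi 110.1
S [304.6 226.1] 21 r 164 phi -156.8
S [286.1 257.4] 154 r 118 phi 21.3
S [291.9 293.4] 95 r 113 phi -68.2
"dp": [[-0.16, 0.12, 0.11], [-0.32, 0.23, 0.23], [-0.29, 0.62, 0.2], [-0.25, 1.0, 0.16], [-0.22, 1.38, 0.13]] "rot": [[0.01, 0.04, -0.03], [0.01, 0.07, -0.06], [0.01, 0.07, -0.06], [0.01, 0.07, -0.06], [0.01, 0.07, -0.06]]
"dp": [[0.03, 0.39, -0.03], [0.09, 0.89, -0.07], [0.14, 1.39, -0.11], [0.19, 1.9, -0.15], [0.25, 2.4, -0.18]] "rot": [[0.0, 0.0, 0.0], [0.0, 0.0, 0.0], [0.0, 0.0, 0.0], [0.0, 0.0, 0.0], [0.0, 0.0, 0.0]]
```

Force is 25 N on a different spoke and no ball moved, so the capstan is solid and the ram is home. I withdraw clear.

{"name": "play_rows", "arguments": {"dp": [[-0.16, 0.12, 0.11], [-0.32, 0.25, 0.23], [-0.3, 0.6, 0.2], [-0.25, 1.0, 0.16], [-0.2, 1.4, 0.13]], "rot": [[0, 0, 0], [0, 0, 0], [0, 0, 0], [0, 0, 0], [0, 0, 0]]}}

```text
clock: 16.95
eef_pos: [491.8, 40.8, 181.2]
tcp_rot: [-3.138, -0.938, 0.121]
contact_force: [0.4, 0.9, -0.1]
opening: 0.0
grasp_force: 0.0
```

{"name": "play_rows", "arguments": {"dp": [[0, 0.4, 0], [0.1, 0.9, -0.05], [0.15, 1.4, -0.1], [0.2, 1.9, -0.15], [0.25, 2.4, -0.2]], "rot": [[0, 0, 0], [0, 0, 0], [0, 0, 0], [0, 0, 0], [0, 0, 0]]}}

```text
clock: 17.37
eef_pos: [503.2, -55.4, 194.4]
tcp_rot: [-3.139, -0.939, 0.121]
contact_force: [1.0, 0.4, 0.1]
opening: 0.001
grasp_force: 0.0
```

{"name": "play_rows", "arguments": {"dp": [[0, 0, 0], [0, 0, 0], [0, 0, 0]], "rot": [[0, 0, 0], [0, 0, 0], [0, 0, 0]]}}

```text
clock: 17.62
eef_pos: [503.1, -54.2, 194.0]
tcp_rot: [-3.138, -0.939, 0.119]
contact_force: [-0.6, -0.2, 0.2]
opening: 0.003
grasp_force: 0.0
```

```bash
python3 - <<'E'
from h import *
st();balls()
print(r.sign_off())
E
```

```text
t 17.62 ext [-101.9  -91.7  194. ] q [-0.37  0.11  2.54  2.3   0.54 -1.11] F [-0.6 -0.2  0.2] open 0.0
T [264.2 237.7] 43 r 114 phi 161.6
T [234.2 240.5] 62 r 141 phi 106.6
T [178.2 248.1] 48 r 118 phi 24.2
S [299.4 183.9] 116 r 115 phi 111.7
S [304.5 225.3] 29 r 160 phi -157.8
S [286.1 257.5] 152 r 118 phi 21.2
S [291.9 293.5] 94 r 113 phi -68.3
the job is handed in; nothing more can be done
None
```

I handed the job in at 17.6 s (no verdict came back): the ram is back on its stop (about 4.98 rad of capstan, highest force reading 28 N), the lid is open on its stop by itself, the arm is clear, and the mug, bowl and die plate were not touched.

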